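Dip the blue mailing tube with the depth gauge

TASK

Lift the cap off the blue mailing tube and set it down the right way up in the yellow tray. Then take the depth gauge from the desk organiser and push it down upright into the blue tube until its foot rests on the bottom, so that the tube's rim pushes the orange slider up to mark the depth. Stand the gauge fully home in the keyed slot of its aluminium stand with the slider left at that mark, and leave the glue bottle, card terminal and tape dispenser where they are.

Things in the scene. Friction and masses are not known exactly. Their poses are not given: they have to be found in the camera images.
- cap_grip (a point): Blue end cap (loose, 50 g) plugged into the mouth of the blue tube: a disc 64 mm across and 8 mm thick with a 40 mm wide, 10 mm long round spigot below it (4 mm loose all round in the tube) and a white upright grip on top, 30 mm long (own x), 18 mm thick (own y), 34 mm tall. This point lies on the axis inside the grip, 40 mm above the spigot's bottom end, 22 mm above the disc's top and 12 mm below the grip's top. Axes: z up along the axis, x along the grip.
- tray: Yellow open tray, fixed, 124 x 124 mm outside, 24 mm high, 4 mm walls and floor. Origin: centre of its underside on the counter; x and y along its sides.
- gauge_grip (a point): Depth gauge (loose, about 0.17 kg), 206 mm long, standing upright in the organiser's well at the start: a 12 mm steel shaft with black rings, a blue flat handle on top and a black oblong foot. Handle 34 mm long (own x), 18 mm thick (own y), 56 mm tall, from 150 to 206 mm above the foot's end. This point is on the axis inside the handle, 180 mm above the foot's end. z points up along the shaft.
- gauge_tip (a point): Centre of the flat lower end of the gauge's foot. The foot is an oblong 28 mm (own x) by 16 mm (own y), 16 mm tall, same axes as the handle.
- slider (a joint): Orange slider disc, 72 mm across and 6 mm thick (12 mm at its hub), on the gauge's shaft. It slides along the shaft with about 4 N of friction (more than the gauge's weight, so the gauge must be pushed down) and stays where it is left. Value in m, from 0 to 0.08: the disc's lower face is 45 mm + this value above the foot's end. It starts between 0 and 0.008.
- tube_blue_rim (a point): Centre of the mouth of the tube with the broad blue band, the one to be measured. Cardboard tube, fixed, upright, 56 mm outside, 48 mm inside, 120 mm tall, its rim 132 mm above the counter. It stands in a row with the two other tubes on a grey rack (310 x 110 x 12 mm); each of the three tubes may be in any of the three places, 100 mm apart.
- tube_red_rim (a point): Centre of the mouth of the open tube with the red band; same sizes, fixed, not to be measured.
- tube_grey_rim (a point): Centre of the mouth of the open tube with the black band; same sizes, fixed, not to be measured.
- plug_thin_top (a point): Centre of the top of the thin wooden packing plug (47 mm across), fixed at the bottom of one of the three tubes (directly below the rim point of that tube). The tube it lies in is 106 mm deep from the rim to the plug: correct slider value there 0.061.
- plug_mid_top (a point): The same for the middle plug: its tube is 88 mm deep, slider value 0.043.
- plug_thick_top (a point): The same for the thick plug: its tube is 70 mm deep, slider value 0.025.
- organiser_well (a point): Centre of the mouth of the round well (37 mm wide, 36 mm deep, floor 6 mm above the counter) in the black desk organiser, a fixed block 100 x 100 x 42 mm with three fixed pen stubs 82 mm high in its corners. The gauge starts standing in this well, at any angle about the vertical within 0.8 rad either way of the organiser's own.
- stand_slot (a point): Centre of the mouth of the gauge stand's keyed slot. The stand is a fixed aluminium block 90 x 90 x 40 mm with one oblong blind slot, 32 mm along its x and 20 mm along its y (2 mm wider all round than the gauge's foot), 30 mm deep, mouth 40 mm above the counter, slightly chamfered. The gauge fits either way round (half a turn apart).
- stamp_carousel: Rubber-stamp carousel, fixed, a tall obstacle: cylinder 64 mm across and 250 mm tall, in one of the gaps of the front row. Origin: centre of its underside.
- glue_bottle_mid (a point): White glue bottle, loose, 52 mm across, 130 mm tall, in the other gap of the front row; this point is half-way up. Leave alone.
- card_terminal_mid (a point): Black card terminal, loose, 150 x 75 x 22 mm, lying flat; its centre. Leave alone.
- tape_dispenser_mid (a point): Blue tape dispenser, loose, 130 x 60 mm, 90 mm tall; this point is 45 mm above its underside. Leave alone.
Mind the look-alikes: they are no part of the job. There is more than one size of the part that bears gauge_grip; the job needs the smallest.

How it is judged:
On the way, in this order (a step that is already met when the one before it is completed fails the run):
1. the cap has been put down in the yellow tray (horizontal distance between cap_grip and tray below 0.045 m and height (world z) of cap_grip below 0.055 m and angle between cap_grip's own z axis and vertical below 0.3 rad), for 0.2 s.
2. the gauge's foot rests on the bottom of the blue tube (within 3 mm) with the slider pushed up to the depth mark (horizontal distance between gauge_tip and tube_blue_rim below 0.02 m and ((horizontal distance between plug_thin_top and tube_blue_rim below 0.02 m and z of gauge_tip in the frame of plug_thin_top below 0.003 m) or (horizontal distance between plug_mid_top and tube_blue_rim below 0.02 m and z of gauge_tip in the frame of plug_mid_top below 0.003 m) or (horizontal distance between plug_thick_top and tube_blue_rim below 0.02 m and z of gauge_tip in the frame of plug_thick_top below 0.003 m)) and ((horizontal distance between plug_thin_top and tube_blue_rim below 0.02 m and value of joint slider between 0.0575 and 0.0645 m) or (horizontal distance between plug_mid_top and tube_blue_rim below 0.02 m and value of joint slider between 0.0395 and 0.0465 m) or (horizontal distance between plug_thick_top and tube_blue_rim below 0.02 m and value of joint slider between 0.0215 and 0.0285 m))), for 0.2 s.
At the end, for the whole second after the job is handed in: The cap lies the right way up in the yellow tray; the gauge stands upright (within 0.1 rad) in the keyed slot of its stand, its foot within 4 mm of the slot's floor; and the slider is within 3.5 mm of the true depth of the blue tube (all of step 1 and horizontal distance between gauge_tip and stand_slot below 0.006 m and z of gauge_tip in the frame of stand_slot below -0.026 m and angle between gauge_grip's own z axis and vertical below 0.1 rad and angle between the x axis of gauge_grip and the x axis of stand_slot, either way round below 0.2 rad and ((horizontal distance between plug_thin_top and tube_blue_rim below 0.02 m and value of joint slider between 0.0575 and 0.0645 m) or (horizontal distance between plug_mid_top and tube_blue_rim below 0.02 m and value of joint slider between 0.0395 and 0.0465 m) or (horizontal distance between plug_thick_top and tube_blue_rim below 0.02 m and value of joint slider between 0.0215 and 0.0285 m))); the robot touches nothing.
It fails at once if the glue bottle is pushed more than 20 mm or tipped (distance of glue_bottle_mid from where it was at the start of the episode above 0.02 m or angle between glue_bottle_mid's own z axis and vertical above 0.4 rad).
It fails at once if the card terminal is pushed more than 20 mm or tipped (distance of card_terminal_mid from where it was at the start of the episode above 0.02 m or angle between card_terminal_mid's own z axis and vertical above 0.4 rad).
It fails at once if the tape dispenser is pushed more than 20 mm or tipped (distance of tape_dispenser_mid from where it was at the start of the episode above 0.02 m or angle between tape_dispenser_mid's own z axis and vertical above 0.4 rad).
It also fails if it takes over 72 s, if anything falls off the work surface, if the arm or the gripper's body presses on something with over 40 N, if the wrist force passes 120 N, or if a joint passes its speed limit or range.

ROBOT

A 6-joint arm with a two-finger parallel gripper is mounted at the origin on the work surface. World frame = base frame: x ahead of the robot, y to its left, z up, the work surface at z = 0. Lengths are in m, angles in rad, forces in N, time in s.
With the tool pointing down it reaches from about 0.425 to 0.95 m from the base axis. Payload 14.7 kg.
Tool frame: the origin (TCP) lies on the mounting face of the last link; the fingertips stand 173 mm ahead of it and the grasp point (between the pads) lies 155 mm ahead of it; z points along the fingers, y is the line along which they close (so a half turn about z gives the same grasp; the last joint's range is limited). The gripper opens to 85 mm and grips with 20 to 120 N. Pads are 22 mm wide; open, the fingers measure 114 mm over their backs; the gripper's body (76 mm by 85 mm) begins 54 mm behind the grasp point. The pads swing forward as they close: fully open they stand 13 mm farther back than shut.
Start: joints at [1.181, 0.48, 1.596, -0, 1.065, -0.047], TCP at [0.218, 0.612, 0.405] pointing down, gripper open.
Joint ranges: [-2.75, 2.75], [-0.82, 2.05], [0.23, 2.67], [-1.56, 4.7], [0.09, 2.69], [-2.92, 2.92]. Speed limits (rad/s): [1.89, 1.89, 2.39, 3.01, 3.01, 3.01].

INTERFACE

Orientations are given as a unit quaternion [w, x, y, z].
In Python, from workcell import arm, viewer, ticket, nets gives the robot as it stands.
- The arm moves only by the tool move_arm, never from a script. Its argument "plan" is text: rows parted by semicolons, each of 7 numbers parted by spaces: the shift along the tool's x, y, z in m, then the turn, a rotation vector about the tool's x, y, z in rad, then the opening, from -1 (shut) to 1 (fully open). In form: tx ty tz ax ay az fingers; .... A call has 1 to 10 rows; each row shifts and turns the commanded pose from where the row before left it, along the tool's axes as they then stand; what a row does not reach is not made up. A row lasts 1/10 s, in which the tool goes at most 50 mm and 8.59 degrees, less where a joint would pass 70% of its speed; a pose out of reach is approached as far as the arm can. A call is refused whole if a number of a shift passes 0.05 or a number of a turn 0.15, either way. A call with a gripper value outside its range is refused whole. The fingers move at their own pace and stop on an object; "grip_force" is the grip in N (left out, the last holds). Time passes only in rows, so rows that do not move let the fingers close. It gives the time, the measured TCP pose, the force, the opening and the grip force at its end, in the units of the state.
- arm.get_obs(): the state, without advancing time (a new reading comes with each control period).
- viewer.get_image(name): name is "scene" or "side" or "wrist"; returns (picture, depth): 400x640x3 uint8, red, green, blue; 400x640 float32, m along the optical axis (not along the pixel's ray), 0 where there is no reading.
- viewer.camera_info(name): a dict with "camera_matrix" (3x3 intrinsics, pixels), "R" (3x3) and "t" (3): a world point X has camera coordinates R X + t. Camera axes: x right, y down, z forward; pixel columns grow to the right and rows downward; lengths in m; the calibration is good to about 2 mm. A picture is of the moment at which its call begins: read the wrist's pose just before it. camera_info takes no time and is no camera call; for the wrist camera it gives the pose at the moment of the call.
- ticket.sign_off(): hands the job in; it is judged then, once.
Trained networks look in the newest picture that a camera, given by its name, has taken for a name from the list of things; names that differ only in an ending like _2 or _b are one class to them, and where a whole thing is asked for, a point or a joint stands for the part that bears it (a point fixed in the world has none). Each returns a list of dicts, best first, with "p" (0 to 1); they miss things now and then, are a little off and sometimes report something else, mostly with a low value. They report only what shows in the picture. A call takes as long as a camera call. They do not tell look-alikes from the thing itself.
- nets.spot_in(query, camera): "extent" ([centre column, centre row, width, height] as shares, 0 to 1, of the picture: columns of its width, rows of its height, round what is visible of it).
The state is a dict: "clock": time; "joint_pos": joint angles; "joint_velocities": joint speeds; "joint_torque": joint torques, N m; "position": TCP position; "tcp_rot": TCP orientation; "wrist_force": force on the tool from outside, world axes, zero at the start; "wrist_torque": the same for the moment, N m; "finger_gap": finger opening in m; "grip_force": force on a finger pad.
Only numpy, scipy, OpenCV 4.12 (cv2) and the standard library are available. Lean on these libraries where they do the work, as an engineer would, in place of code of your own. Each camera call takes 0.05 s, during which the arm holds its last target. There are 200 camera calls.

## Working session

There is one attempt and no reset: what is moved stays moved. The work goes in short steps, Python scripts to look and compute and a tool call to move; the robot and the scene stay as the last step left them, time stands still between calls to the robot, and variables do not carry over. Pictures are saved under pics/ and viewed, at most 10 in all, crops included, and the job is handed in when it is done.

Besides the shell and the picture viewer there is one more tool, called after "Emit:" by a JSON object that holds its "method" and its "body", one argument or row to a line. move_arm: Moves the arm, as the interface text tells. Its arguments: {"type":"object","properties":{"plan":{"type":"string"},"grip_force":{"type":"number"}},"required":["plan"]}

```bash
mkdir -p pics; cat > h.py <<'E'
import numpy as np, cv2
from workcell import arm, viewer, ticket, nets
def cloud(name):
    ci=viewer.camera_info(name); im,d=viewer.get_image(name)
    K=np.array(ci["camera_matrix"]);R=np.array(ci["R"]);t=np.array(ci["t"])
    v,u=np.mgrid[0:400,0:640]
    P=np.stack([(u-K[0,2])/K[0,0]*d,(v-K[1,2])/K[1,1]*d,d],-1)
    W=(P-t)@R
    W[d==0]=np.nan
    return im,d,W
E
python3 - <<'E'
from h import *
for n in ("scene","side"):
    im,d,W=cloud(n); cv2.imwrite(f"pics/{n}.png",cv2.cvtColor(im,cv2.COLOR_RGB2BGR)); np.savez(f"{n}.npz",im=im,W=W)
    ci=viewer.camera_info(n); print(n,np.round(-np.array(ci["R"]).T@ci["t"],3))
    for q in ["cap_grip","tray","gauge_grip","slider","tube_blue_rim","stand_slot","organiser_well","stamp_carousel","glue_bottle_mid","card_terminal_mid","tape_dispenser_mid"]:
        for r in nets.spot_in(q,n)[:4]:
            e=r["extent"]; u,v=int(e[0]*640),int(e[1]*400)
            print(q,round(r["p"],2),u,v,int(e[2]*640),int(e[3]*400),np.round(W[min(v,399),min(u,639)],3))
E
```

```text
scene [ 1.124 -0.03   0.998]
cap_grip 0.64 273 256 22 23 [ 0.667 -0.121  0.148]
cap_grip 0.46 312 258 24 39 [ 0.633 -0.018  0.061]
tray 0.65 400 218 49 34 [0.474 0.279 0.003]
gauge_grip 0.96 271 153 23 63 [ 0.147 -0.15  -0.002]
gauge_grip 0.72 353 151 29 71 [ 0.157  0.162 -0.002]
gauge_grip 0.7 318 195 17 43 [0.452 0.011 0.121]
gauge_grip 0.56 343 251 22 36 [0.647 0.067 0.119]
slider 0.96 355 172 28 23 [0.331 0.142 0.078]
slider 0.86 317 205 24 15 [0.452 0.007 0.069]
slider 0.53 272 175 26 21 [ 0.466 -0.117  0.239]
tube_blue_rim 0.7 276 269 20 23 [ 0.687 -0.116  0.112]
stand_slot 0.73 220 222 40 36 [ 0.457 -0.309  0.009]
organiser_well 0.66 319 211 43 47 [0.47  0.012 0.061]
stamp_carousel 0.6 268 201 28 60 [ 0.477 -0.139  0.135]
glue_bottle_mid 0.97 358 204 17 30 [0.474 0.132 0.093]
tape_dispenser_mid 0.92 444 272 30 43 [0.684 0.361 0.028]
side [ 0.464 -1.058  0.733]
cap_grip 0.95 391 221 27 24 [ 0.653 -0.136  0.156]
tray 0.9 324 196 30 15 [ 0.491 -0.146  0.238]
tray 0.26 366 209 25 45 [0.616 0.047 0.085]
gauge_grip 0.68 266 181 31 93 [ 0.298  0.424 -0.   ]
gauge_grip 0.66 308 205 24 60 [0.452 0.001 0.132]
gauge_grip 0.59 254 231 43 103 [ 0.285  0.09  -0.001]
slider 0.75 252 260 40 24 [ 0.312 -0.165  0.078]
slider 0.69 271 204 23 15 [0.339 0.128 0.068]
tube_blue_rim 0.58 391 250 19 41 [ 0.654 -0.15   0.08 ]
stand_slot 0.87 315 313 48 43 [ 0.46  -0.317  0.04 ]
organiser_well 0.67 305 237 44 46 [ 0.443 -0.15   0.129]
stamp_carousel 0.69 316 238 30 92 [ 0.469 -0.163  0.133]
stamp_carousel 0.51 368 208 21 43 [0.622 0.048 0.088]
glue_bottle_mid 0.72 317 235 30 97 [ 0.472 -0.154  0.136]
glue_bottle_mid 0.57 302 209 2 18 [0.432 0.123 0.05 ]
card_terminal_mid 0.97 411 325 70 24 [ 0.667 -0.348  0.021]
tape_dispenser_mid 0.65 373 174 35 26 [0.687 0.396 0.025]
```

View pics/scene.png

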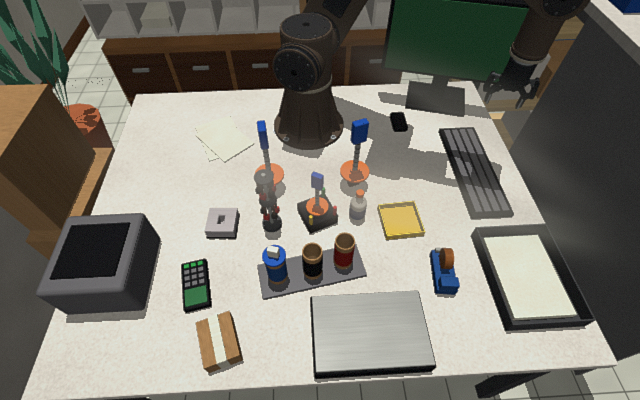

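View pics/side.png

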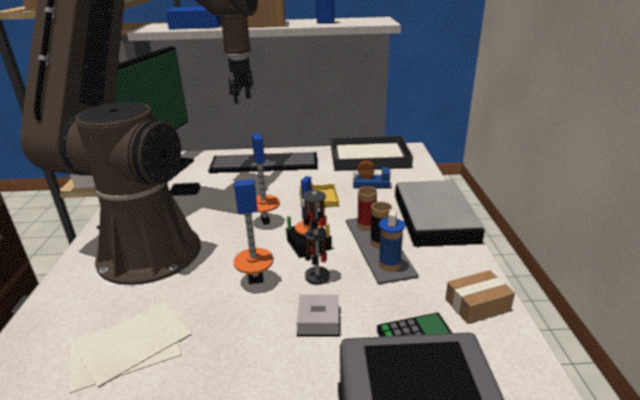

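Gauge candidates in the scene picture: the big ones at (263,150) and (359,150), and the small one at (317,190) standing in the organiser. The small one is both the smallest and in the organiser's well, so it is the one meant. The blue-band tube with its cap is at (275,262), black at (312,258), red at (343,250), the tray at (400,220), the stand at (221,222) and the carousel at (269,200). I'll enlarge a crop to confirm and fit the poses.

```bash
cat >> h.py <<'E'
def rect(W,m):
    p=W[m][:,:2].astype(np.float32)
    if len(p)<5: return None
    (c,s,a)=cv2.minAreaRect(p*1000); return np.round(np.array(c)/1000,4),np.round(s,1),round(a,1),len(p),np.round(np.median(p,0),4)
def box(W,lo,hi): 
    return np.all((W>lo)&(W<hi),-1)
E
python3 - <<'E'
from h import *
for n in ("scene","side"):
    z=np.load(n+".npz"); im=z["im"].astype(int); W=z["W"]; r,g,b=im[...,0],im[...,1],im[...,2]
    print(n)
    print("capgrip",rect(W,box(W,[.6,-.2,.145],[.75,-.05,.18])))
    print("capdisc",rect(W,box(W,[.6,-.2,.132],[.75,-.05,.144])))
    print("handle",rect(W,box(W,[.38,-.06,.158],[.53,.06,.23])), W[box(W,[.38,-.06,.15],[.53,.06,.24])][:,2].max())
    print("handletop",rect(W,box(W,[.38,-.06,.206],[.53,.06,.23])))
    print("standtop",rect(W,box(W,[.38,-.4,.034],[.54,-.23,.046])))
    print("slot",rect(W,box(W,[.42,-.35,-.01],[.50,-.27,.032])))
    print("tray",rect(W,box(W,[.38,.19,.018],[.56,.37,.03])))
    print("carousel",rect(W,box(W,[.4,-.22,.06],[.55,-.07,.26])))
    print("glue",rect(W,box(W,[.42,.08,.03],[.53,.18,.14])))
    print("org",rect(W,box(W,[.38,-.07,.037],[.54,.08,.046])))
    print("bluetube",rect(W,box(W,[.58,-.2,.03],[.75,-.06,.12])))
z=np.load("scene.npz"); im=z["im"][140:300,200:440]
im=cv2.resize(im,None,fx=3.3,fy=3.3,interpolation=cv2.INTER_CUBIC); cv2.imwrite("pics/crop.png",im[...,::-1])
im,d,W=cloud("wrist"); cv2.imwrite("pics/wrist0.png",im[...,::-1]); ci=viewer.camera_info("wrist"); o=arm.get_obs()
print(o["position"],o["tcp_rot"],-np.array(ci["R"]).T@ci["t"],ci["R"])
E
```

```text
scene
capgrip (array([ 0.6594, -0.1208]), array([30.3, 18.6]), 71.0, 133, array([ 0.6637, -0.1195], dtype=float32))
capdisc (array([ 0.6593, -0.1203]), array([62.3, 62.9]), 83.2, 285, array([ 0.6689, -0.1189], dtype=float32))
handle (array([0.4491, 0.0074]), array([33.2, 20.5]), 61.4, 192, array([0.4546, 0.0072], dtype=float32)) 0.21399607356232642
handletop (array([0.4487, 0.0076]), array([33. , 19.6]), 60.6, 68, array([0.4501, 0.0076], dtype=float32))
standtop (array([ 0.4691, -0.2998]), array([92.2, 93.7]), 85.9, 662, array([ 0.4706, -0.2997], dtype=float32))
slot (array([ 0.4503, -0.3005]), array([16.7, 50.8]), 78.4, 45, array([ 0.4524, -0.3054], dtype=float32))
tray (array([0.4855, 0.2751]), array([128.4, 125.6]), 3.1, 226, array([0.4891, 0.2763], dtype=float32))
carousel (array([ 0.4681, -0.1429]), array([58. , 55.5]), 81.1, 855, array([ 0.4764, -0.14  ], dtype=float32))
glue (array([0.4618, 0.1339]), array([52. , 40.9]), 68.0, 366, array([0.4688, 0.1329], dtype=float32))
org (array([0.4481, 0.0062]), array([102.2, 101.3]), 21.5, 403, array([0.4683, 0.0048], dtype=float32))
blu
[... 878 characters left out ...]
 dtype=float32))
carousel (array([ 0.4672, -0.1443]), array([58.8, 54.2]), 71.9, 1362, array([ 0.4664, -0.1505], dtype=float32))
glue (array([0.4525, 0.1326]), array([49.5, 28.2]), 8.9, 66, array([0.4344, 0.1251], dtype=float32))
org (array([0.4477, 0.0058]), array([102.5, 104.5]), 21.3, 263, array([ 0.4205, -0.0179], dtype=float32))
bluetube (array([ 0.6545, -0.1371]), array([32.9, 56.7]), 79.7, 664, array([ 0.6518, -0.1451], dtype=float32))
[0.21846602 0.61217302 0.40467004] [ 2.13979723e-06  1.70571192e-01  9.85345354e-01 -3.11837318e-05] [0.15262124 0.63668073 0.37445477] [[ 0.33461397  0.94235382 -0.00166528]
 [ 0.90598691 -0.3212135   0.2756984 ]
 [ 0.25927053 -0.09376126 -0.96124275]]
```

View pics/crop.png

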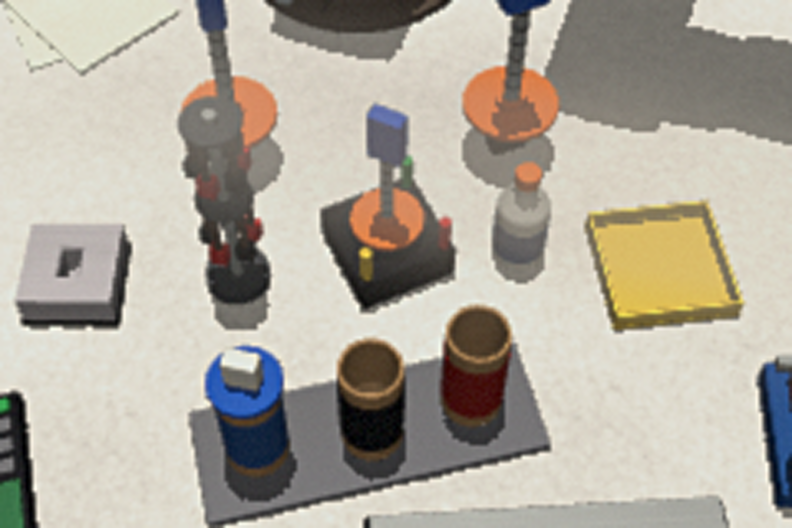

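The crop confirms it: the short gauge stands in the black organiser, and the blue tube carries the cap with the white grip. First I'll turn the wrist for the cap, then travel.

Emit:
{"method": "move_arm", "body": {
  "plan": "0 0 -0.004 0 0 0.15 1;0 0 -0.004 0 0 0.15 1;0 0 -0.004 0 0 0.15 1;0 0 -0.004 0 0 0.15 1;0 0 -0.004 0 0 0.15 1;0 0 -0.004 0 0 0.15 1;0 0 -0.004 0 0 0.15 1;0 0 -0.004 0 0 0.15 1;0 0 -0.004 0 0 0.15 1;0 0 -0.004 0 0 0.15 1"
}}

```text
clock: 2.25
position: [0.2185, 0.6122, 0.4448]
tcp_rot: [0.0, 0.798, 0.602, -0.0]
wrist_force: [0.0, 0.6, 0.6]
finger_gap: 0.0853
grip_force: 0.0
```

```bash
cat > go.py <<'E'
import sys
from h import *
from scipy.spatial.transform import Rotation as Ro
def pose():
    o=arm.get_obs(); q=o["tcp_rot"]; return o,np.array(o["position"]),Ro.from_quat([q[1],q[2],q[3],q[0]]).as_matrix()
def to(x,y,z,yaw=None):
    o,p,R=pose(); a=np.degrees(np.arctan2(R[1,1],R[0,1]))
    print("pos",p.round(4),"yaw_y",round(a,2),"tilt",np.round(R[:2,2],4),"shift tool",(R.T@(np.array([x,y,z])-p)).round(4),"t",round(o["clock"],2),"gap",round(o["finger_gap"],4),"F",np.round(o["wrist_force"],1),"j",np.round(o["joint_pos"],2))
    if yaw is not None:
        d=-((yaw-a+90)%180-90); print("turn az",round(np.radians(d),3))
if __name__=="__main__": to(*map(float,sys.argv[1:]))
E
python3 go.py .659 -.121 .425 -18
```

```text
pos [0.2185 0.6122 0.4448] yaw_y -15.94 tilt [-0. -0.] shift tool [-0.584   0.625   0.0198] t 2.25 gap 0.0853 F [0.  0.6 0.6] j [1.18 0.45 1.55 0.   1.15 1.46]
turn az 0.036
```

Emit:
{"method": "move_arm", "body": {
  "plan": "-0.029 0.031 0 0 0 0 1;-0.029 0.031 0 0 0 0 1;-0.029 0.031 0 0 0 0 1;-0.029 0.031 0 0 0 0 1;-0.029 0.031 0 0 0 0 1;-0.029 0.031 0 0 0 0 1;-0.029 0.031 0 0 0 0 1;-0.029 0.031 0 0 0 0 1;-0.029 0.031 0 0 0 0 1;-0.029 0.031 0 0 0 0 1"
}}

```text
clock: 3.25
position: [0.4397, 0.248, 0.4449]
tcp_rot: [0.0, 0.796, 0.605, 0.0]
wrist_force: [0.6, -0.1, 0.0]
finger_gap: 0.0857
grip_force: 0.0
```

Emit:
{"method": "move_arm", "body": {
  "plan": "-0.029 0.031 0 0 0 0 1;-0.029 0.031 0 0 0 0 1;-0.029 0.031 0 0 0 0 1;-0.029 0.031 0 0 0 0 1;-0.029 0.031 0 0 0 0 1;-0.029 0.031 0 0 0 0 1;-0.029 0.031 0 0 0 0 1;-0.029 0.031 0 0 0 0 1;-0.029 0.031 0 0 0 0 1;0 0 0.02 0 0 0.036 1"
}}

```text
clock: 4.25
position: [0.6405, -0.0811, 0.4265]
tcp_rot: [0.002, 0.808, 0.589, 0.002]
wrist_force: [0.9, -0.1, -0.5]
finger_gap: 0.0858
grip_force: 0.0
```

```bash
python3 go.py .659 -.121 .425 -18; python3 - <<'E'
from h import *
im,d,W=cloud("wrist"); cv2.imwrite("pics/w1.png",im[...,::-1]); np.savez("w1.npz",im=im,W=W)
print("grip",rect(W,box(W,[.6,-.2,.150],[.75,-.05,.18])),"top",rect(W,box(W,[.6,-.2,.168],[.75,-.05,.18])))
print("disc",rect(W,box(W,[.6,-.2,.132],[.75,-.05,.144])))
E
```

```text
pos [ 0.6405 -0.0811  0.4265] yaw_y -17.82 tilt [ 0.0056 -0.002 ] shift tool [-0.0323  0.0298  0.0016] t 4.25 gap 0.0858 F [ 0.9 -0.1 -0.5] j [-0.17  0.45  1.59 -0.    1.1   0.14]
turn az 0.003
grip (array([ 0.6586, -0.118 ]), array([29.2, 18.3]), 73.2, 882, array([ 0.6586, -0.1137], dtype=float32)) top (array([ 0.6587, -0.1181]), array([29.2, 18. ]), 73.2, 694, array([ 0.6585, -0.1165], dtype=float32))
disc (array([ 0.6584, -0.1172]), array([60.7, 62.8]), 83.3, 2301, array([ 0.6595, -0.1112], dtype=float32))
```

View pics/w1.png

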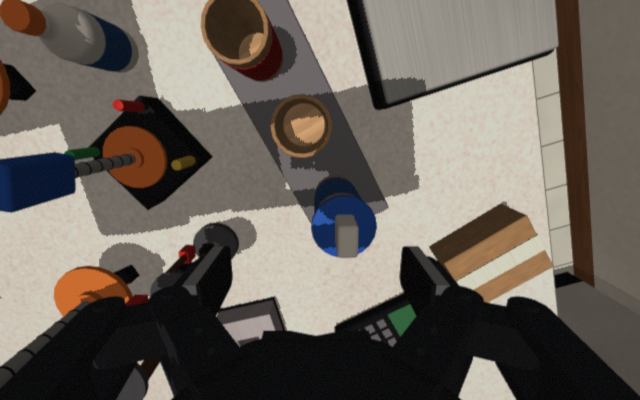

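The wrist view shows the cap's white grip at about (346,235), between the fingers and still ahead of them. Now I'll line up over it.

Emit:
{"method": "move_arm", "body": {
  "plan": "-0.016 0.015 0 0 0 0 1;-0.016 0.015 0 0 0 0 1;0 0 0 0 0 0 1;0 0 0 0 0 0 1"
}}

```text
clock: 4.7
position: [0.6566, -0.1164, 0.425]
tcp_rot: [-0.0, 0.807, 0.59, 0.0]
wrist_force: [0.0, 0.4, -0.5]
finger_gap: 0.0857
grip_force: 0.0
```

```bash
python3 go.py .6587 -.119 .321 -17; python3 - <<'E'
from h import *
im,d,W=cloud("wrist"); 
print("top",rect(W,box(W,[.6,-.2,.168],[.75,-.05,.18])))
print("disc",rect(W,box(W,[.6,-.2,.132],[.75,-.05,.144])))
E
```

```text
pos [ 0.6566 -0.1164  0.425 ] yaw_y -17.64 tilt [-0.      0.0002] shift tool [-0.0019  0.0028  0.104 ] t 4.7 gap 0.0857 F [ 0.   0.4 -0.5] j [-0.22  0.49  1.53  0.    1.12  0.09]
turn az -0.011
top (array([ 0.6582, -0.1181]), array([29.3, 17.5]), 73.0, 758, array([ 0.6587, -0.1171], dtype=float32))
disc (array([ 0.6582, -0.1186]), array([62.4, 62.7]), 9.9, 2610, array([ 0.6625, -0.1134], dtype=float32))
```

Emit:
{"method": "move_arm", "body": {
  "plan": "-0.001 0.002 0.026 0 0 -0.01 1;-0.001 0 0.026 0 0 0 1;0 0 0.026 0 0 0 1;0 0 0.026 0 0 0 1;0 0 0 0 0 0 1;0 0 0 0 0 0 -1;0 0 0 0 0 0 -1;0 0 0 0 0 0 -1;0 0 0 0 0 0 -1;0 0 0 0 0 0 -1",
  "grip_force": 40
}}

```text
clock: 5.75
position: [0.6581, -0.1189, 0.3216]
tcp_rot: [0.0, 0.804, 0.594, 0.0]
wrist_force: [-1.2, 0.2, 6.9]
finger_gap: 0.0173
grip_force: 40.0
```

```bash
python3 go.py .485 .275 .43
```

```text
pos [ 0.6581 -0.1189  0.3216] yaw_y -17.08 tilt [ 0.0011 -0.0002] shift tool [ 0.3257 -0.281  -0.1087] t 5.75 gap 0.0173 F [-1.2  0.2  6.9] j [-0.22  0.59  1.63  0.    0.92  0.07]
```

Emit:
{"method": "move_arm", "body": {
  "plan": "0 0 -0.03 0 0 0 -1;0 0 -0.04 0 0 0 -1;0 0 -0.04 0 0 0 -1;0.03 -0.026 0 0 0 0 -1;0.036 -0.031 0 0 0 0 -1;0.036 -0.031 0 0 0 0 -1;0.036 -0.031 0 0 0 0 -1;0.036 -0.031 0 0 0 0 -1;0.036 -0.031 0 0 0 0 -1;0.036 -0.031 0 0 0 0 -1"
}}

```text
clock: 6.75
position: [0.5265, 0.18, 0.4311]
tcp_rot: [0.0, 0.804, 0.594, 0.0]
wrist_force: [1.2, 0.2, -0.6]
finger_gap: 0.0174
grip_force: 39.3
```

Emit:
{"method": "move_arm", "body": {
  "plan": "0.036 -0.031 0 0 0 0 -1;0.03 -0.026 0 0 0 0 -1;0.012 -0.012 0 0 0 0 -1;0 0 0 0 0 0 -1"
}}

```text
clock: 7.15
position: [0.4833, 0.2752, 0.431]
tcp_rot: [-0.0, 0.803, 0.595, 0.0]
wrist_force: [0.6, -1.3, 0.4]
finger_gap: 0.0174
grip_force: 39.3
```

```bash
python3 go.py .485 .275 .206;  python3 - <<'E'
from h import *
for n in ("scene","wrist"):
    im,d,W=cloud(n)
    print("tray",rect(W,box(W,[.38,.19,.018],[.58,.37,.03])), rect(W,box(W,[.38,.19,.18],[.58,.37,.224])))
E
```

```text
pos [0.4833 0.2752 0.431 ] yaw_y -16.91 tilt [0.0001 0.0004] shift tool [2.00e-04 1.70e-03 2.25e-01] t 7.15 gap 0.0174 F [ 0.6 -1.3  0.4] j [0.46 0.32 1.78 0.   1.04 0.76]
tray (array([0.4848, 0.2746]), array([127.5, 125.4]), 4.0, 223, array([0.4959, 0.2726], dtype=float32)) None
tray (array([0.4843, 0.2776]), array([123.7, 123.7]), 3.8, 902, array([0.5084, 0.3099], dtype=float32)) None
```

Emit:
{"method": "move_arm", "body": {
  "plan": "0 0.002 0.04 0 0 0 -1;0 0 0.045 0 0 0 -1;0 0 0.045 0 0 0 -1;0 0 0.045 0 0 0 -1;0 0 0.03 0 0 0 -1;0 0 0.015 0 0 0 -1;0 0 0.005 0 0 0 -1;0 0 0 0 0 0 -1;0 0 0 0 0 0 1;0 0 0 0 0 0 1"
}}

```text
clock: 8.25
position: [0.487, 0.2728, 0.2069]
tcp_rot: [0.0, 0.804, 0.594, 0.001]
wrist_force: [0.3, -0.8, -0.3]
finger_gap: 0.0458
grip_force: 0.0
```

Emit:
{"method": "move_arm", "body": {
  "plan": "0 0 0 0 0 0 1;0 0 0 0 0 0 1;0 0 -0.04 0 0 0 1;0 0 -0.045 0 0 0 1;0 0 -0.045 0 0 0 1;0 0 -0.045 0 0 0 1;0 0 -0.045 0 0 0 1;0 0 -0.03 0 0 0 1;0 0 0 0 0 0 1"
}}

```text
clock: 9.15
position: [0.487, 0.2732, 0.4605]
tcp_rot: [0.001, 0.804, 0.594, 0.004]
wrist_force: [0.2, 0.2, -0.5]
finger_gap: 0.0855
grip_force: 0.0
```

```bash
python3 go.py .448 .006 .45 -29.5;  python3 - <<'E'
from h import *
im,d,W=cloud("wrist"); np.savez("w2.npz",im=im,W=W)
print("captop",rect(W,box(W,[.42,.21,.035],[.55,.34,.07])), np.nanmax(W[box(W,[.44,.23,.0],[.53,.32,.1])][:,2]))
for n in ("scene","side"):
  im,d,W=cloud(n)
  print("handletop",rect(W,box(W,[.38,-.06,.206],[.53,.06,.23])),"cap",np.nanmax(W[box(W,[.44,.23,.0],[.53,.32,.1])][:,2]))
E
```

```text
pos [0.487  0.2732 0.4605] yaw_y -17.06 tilt [0.0069 0.0034] shift tool [-0.2669  0.041   0.0094] t 9.15 gap 0.0855 F [ 0.2  0.2 -0.5] j [0.46 0.3  1.74 0.   1.09 0.75]
turn az 0.217
captop (array([0.4867, 0.2724]), array([30.4, 16.6]), 72.4, 306, array([0.4873, 0.2741], dtype=float32)) 0.05872253669223916
handletop (array([0.4497, 0.0067]), array([32. , 20.7]), 63.5, 64, array([0.4504, 0.0074], dtype=float32)) cap 0.05902397215038574
handletop (array([0.4468, 0.0054]), array([33.6, 19.7]), 58.8, 52, array([0.4472, 0.002 ], dtype=float32)) cap 0.05783319409201797
```

Emit:
{"method": "move_arm", "body": {
  "plan": "0 0 0 0 0 0.11 1;0 0 0.01 0 0 0.11 1;-0.036 0.014 0 0 0 0 1;-0.036 0.014 0 0 0 0 1;-0.036 0.014 0 0 0 0 1;-0.036 0.014 0 0 0 0 1;-0.036 0.014 0 0 0 0 1;-0.036 0.014 0 0 0 0 1;-0.036 0.014 0 0 0 0 1;0 0 0 0 0 0 1"
}}

```text
clock: 10.3
position: [0.4457, 0.0021, 0.4444]
tcp_rot: [-0.0, 0.865, 0.501, -0.001]
wrist_force: [0.2, -0.0, -0.1]
finger_gap: 0.0856
grip_force: 0.0
```

```bash
python3 go.py .448 .006 .45 -29.5;  python3 - <<'E'
from h import *
im,d,W=cloud("wrist"); np.savez("w3.npz",im=im,W=W);cv2.imwrite("pics/w3.png",im[...,::-1])
print("handletop",rect(W,box(W,[.38,-.06,.206],[.53,.06,.23])),rect(W,box(W,[.38,-.06,.165],[.53,.06,.23])))
m=box(W,[.38,-.06,.16],[.53,.06,.23]);print(m.sum(),W[m].max(0))
E
```

```text
pos [0.4457 0.0021 0.4444] yaw_y -29.86 tilt [-0.0029 -0.0007] shift tool [ 0.0045  0.0001 -0.0056] t 10.3 gap 0.0856 F [ 0.2 -0.  -0.1] j [-0.06  0.15  1.99 -0.    1.01  0.46]
turn az -0.006
handletop (array([0.4486, 0.0094]), array([33.6, 17.9]), 60.6, 1042, array([0.4492, 0.01  ], dtype=float32)) (array([0.4486, 0.0094]), array([33.6, 17.9]), 60.6, 1257, array([0.4506, 0.0132], dtype=float32))
1281 [0.46327172 0.02703607 0.21470958]
```

View pics/w3.png

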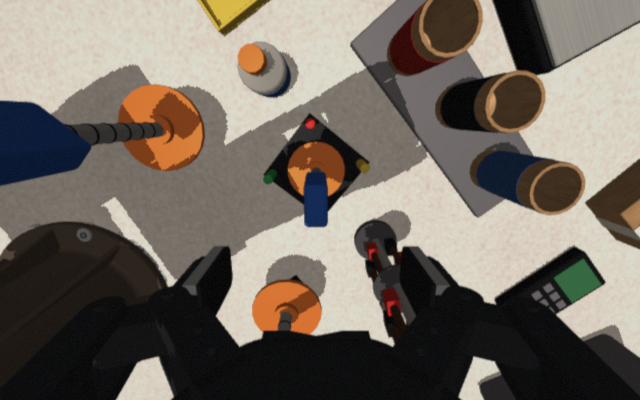

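The wrist view shows the short gauge's blue handle at (316,200) over the organiser, between the fingers, with the carousel off to the right at (380,250). Descending to grip it.

Emit:
{"method": "move_arm", "body": {
  "plan": "0.006 0 0.02 0 0 -0.006 1;0 0 0.03 0 0 0 1;0 0 0.03 0 0 0 1;0 0 0.02 0 0 0 1;0 0 0 0 0 0 1;0 0 0 0 0 0 -1;0 0 0 0 0 0 -1;0 0 0 0 0 0 -1;0 0 0 0 0 0 -1;0 0 0 0 0 0 -1",
  "grip_force": 70
}}

```text
clock: 11.35
position: [0.45, 0.0105, 0.3464]
tcp_rot: [0.0, 0.863, 0.505, 0.001]
wrist_force: [-1.5, 0.9, 7.2]
finger_gap: 0.0171
grip_force: 67.9
```

```bash
python3 go.py .6585 -.119 .50 -29.5
```

```text
pos [0.45   0.0105 0.3464] yaw_y -29.34 tilt [ 0.0014 -0.    ] shift tool [-0.0106  0.2454 -0.1533] t 11.35 gap 0.0171 F [-1.5  0.9  7.2] j [-0.04  0.28  2.1   0.    0.75  0.47]
turn az 0.003
```

Emit:
{"method": "move_arm", "body": {
  "plan": "0 0 -0.02 0 0 0 -1;0 0 -0.04 0 0 0 -1;0 0 -0.04 0 0 0 -1;0 0 -0.04 0 0 0 -1;0 0 -0.025 0 0 0 -1;-0.001 0.035 0 0 0 0 -1;-0.002 0.04 0 0 0 0 -1;-0.002 0.04 0 0 0 0 -1;-0.002 0.04 0 0 0 0 -1;-0.002 0.04 0 0 0 0 -1"
}}

```text
clock: 12.35
position: [0.6164, -0.0939, 0.5108]
tcp_rot: [-0.0, 0.863, 0.505, 0.0]
wrist_force: [-0.3, 0.5, -0.5]
finger_gap: 0.0172
grip_force: 69.1
```

Emit:
{"method": "move_arm", "body": {
  "plan": "-0.002 0.035 0 0 0 0 -1;0 0.015 0 0 0 0 -1;0 0 0 0 0 0 -1;0 0 0 0 0 0 -1"
}}

```text
clock: 12.75
position: [0.6575, -0.1191, 0.5103]
tcp_rot: [-0.0, 0.863, 0.505, -0.0]
wrist_force: [-0.3, 0.6, -2.1]
finger_gap: 0.0169
grip_force: 69.2
```

```bash
python3 go.py .6585 -.119 .50 -29.5;  python3 - <<'E'
from h import *
from scipy.optimize import least_squares
for n in ("scene","side","wrist"):
  im,d,W=cloud(n); np.savez(f"g_{n}.npz",im=im,W=W); r,g,b=[im[...,i].astype(int) for i in range(3)]
  # foot points, and tube rim top
  print(n)
  print("foot",rect(W,box(W,[.62,-.16,.150],[.70,-.08,.182])))
  print("handle",rect(W,box(W,[.62,-.16,.325],[.70,-.08,.38])&(b>r+20)))
  print("slider",rect(W,box(W,[.60,-.18,.19],[.72,-.06,.24])&(r>b+60)))
  print("blue rim",rect(W,box(W,[.60,-.18,.128],[.72,-.06,.138])))
  print("black rim",rect(W,box(W,[.58,-.07,.128],[.70,.04,.138])))
  print("red rim",rect(W,box(W,[.55,.03,.128],[.68,.14,.138])))
E
```

```text
pos [ 0.6575 -0.1191  0.5103] yaw_y -29.35 tilt [-0.0012  0.0003] shift tool [0.0005 0.0009 0.0103] t 12.75 gap 0.0169 F [-0.3  0.6 -2.1] j [-0.22  0.43  1.42  0.    1.3   0.29]
turn az 0.003
scene
foot (array([ 0.6655, -0.1154]), array([ 6.4, 10.5]), 12.7, 8, array([ 0.6663, -0.115 ], dtype=float32))
handle (array([ 0.6653, -0.1128]), array([10.4, 22.7]), 62.8, 97, array([ 0.6657, -0.1095], dtype=float32))
slider (array([ 0.6569, -0.1219]), array([70. , 70.1]), 12.5, 511, array([ 0.6617, -0.1185], dtype=float32))
blue rim (array([ 0.6617, -0.1199]), array([49.4, 54.3]), 13.3, 82, array([ 0.6673, -0.1142], dtype=float32))
black rim (array([ 0.65  , -0.0185]), array([55.4, 53.9]), 15.5, 91, array([ 0.6539, -0.0191], dtype=float32))
red rim (array([0.622, 0.073]), array([52.6, 56.2]), 85.5, 96, array([0.6207, 0.074 ], dtype=float32))
side
foot (array([ 0.6569, -0.1298]), array([27. , 13.8]), 29.4, 37, array([ 0.6518, -0.1336], dtype=float32))
handle (array([ 0.657, -0.126]), array([39.2, 39.1]), 20.2, 239, array([ 0.6509, -0.1361], dtype=float32))
slider (array([ 0.6534, -0.1274]), arr
[... 260 characters left out ...]
432, -0.0128], dtype=float32))
red rim (array([0.6217, 0.0719]), array([56.7, 53.5]), 63.2, 74, array([0.6211, 0.0689], dtype=float32))
wrist
foot None
handle (array([ 0.656 , -0.1196]), array([33.9, 17.9]), 59.9, 4159, array([ 0.6595, -0.1115], dtype=float32))
slider (array([ 0.6565, -0.118 ]), array([65.8, 70.6]), 61.3, 3601, array([ 0.6615, -0.1136], dtype=float32))
blue rim (array([ 0.6695, -0.1009]), array([12.8, 45.6]), 58.1, 133, array([ 0.6717, -0.0968], dtype=float32))
black rim (array([ 0.6491, -0.017 ]), array([54.8, 54.9]), 86.0, 528, array([ 0.6491, -0.0145], dtype=float32))
red rim (array([0.622 , 0.0744]), array([54.8, 55. ]), 68.6, 708, array([0.622 , 0.0773], dtype=float32))
```

Emit:
{"method": "move_arm", "body": {
  "plan": "0.001 0.002 0.01 0 0 0 -1;0 0 0.02 0 0 0 -1;0 0 0.02 0 0 0 -1;0 0 0.02 0 0 0 -1;0 0 0.015 0 0 0 -1;0 0 0.01 0 0 0 -1;0 0 0.003 0 0 0 -1;0 0 0 0 0 0 -1"
}}

```text
clock: 13.7
position: [0.6602, -0.1192, 0.4127]
tcp_rot: [-0.0, 0.863, 0.505, -0.0]
wrist_force: [0.3, 0.6, -1.2]
finger_gap: 0.0172
grip_force: 69.2
```

Emit:
{"method": "move_arm", "body": {
  "plan": "0 0 0.003 0 0 0 -1;0 0 0.003 0 0 0 -1;0 0 0.003 0 0 0 -1;0 0 0.003 0 0 0 -1;0 0 0 0 0 0 -1"
}}

```text
clock: 14.2
position: [0.6602, -0.1193, 0.4004]
tcp_rot: [0.0, 0.863, 0.505, 0.0]
wrist_force: [0.1, 1.0, -0.1]
finger_gap: 0.017
grip_force: 69.3
```

```bash
python3 - <<'E'
from h import *
for n in ("scene","side","wrist"):
  im,d,W=cloud(n); r,g,b=[im[...,i].astype(int) for i in range(3)]
  m=box(W,[.60,-.18,.1],[.72,-.06,.24])&(r>b+60); 
  mm=m&(W[...,2]>.13)
  print(n,"orange z",np.percentile(W[mm][:,2],[5,25,50,75,95]).round(4),rect(W,mm))
  h=box(W,[.62,-.16,.2],[.70,-.08,.27])&(b>r+20); print("handle z",np.percentile(W[h][:,2],[1,99]).round(4) if h.any() else None)
  if n=="side": cv2.imwrite("pics/s2.png",cv2.resize(im[130:310,300:480],None,fx=3,fy=3)[...,::-1])
E
```

```text
scene orange z [0.135  0.1368 0.138  0.1393 0.1432] (array([ 0.6609, -0.1219]), array([68.6, 69.2]), 1.5, 460, array([ 0.665 , -0.1191], dtype=float32))
handle z [0.2106 0.2674]
side orange z [0.1342 0.1366 0.1377 0.1388 0.1437] (array([ 0.6557, -0.1264]), array([68.4, 69.5]), 59.7, 355, array([ 0.6531, -0.1331], dtype=float32))
handle z [0.2122 0.268 ]
wrist orange z [0.1375 0.1382 0.1387 0.1392 0.1446] (array([ 0.6604, -0.1164]), array([60.6, 70.6]), 61.3, 4076, array([ 0.6652, -0.113 ], dtype=float32))
handle z [0.218  0.2676]
```

View pics/s2.png

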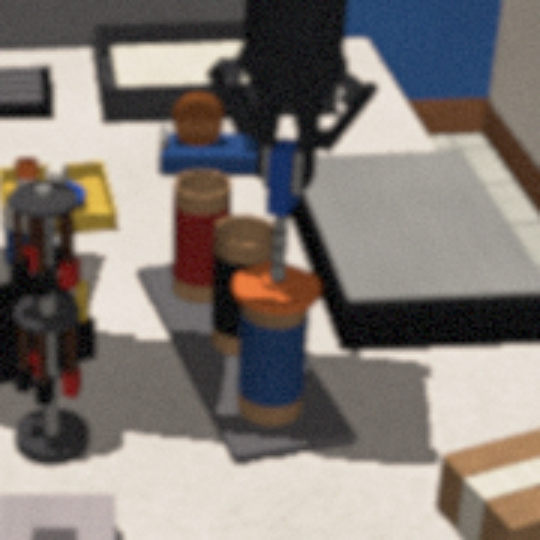

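The slider sits on the blue tube's rim (disc top at z 0.138, in the crop at about (278,288)). I'll keep pushing gently and watch the force.

Emit:
{"method": "move_arm", "body": {
  "plan": "0 0 0.003 0 0 0 -1;0 0 0.002 0 0 0 -1;0 0 0 0 0 0 -1"
}}

```text
clock: 14.65
position: [0.66, -0.1192, 0.3953]
tcp_rot: [-0.0, 0.863, 0.505, -0.0]
wrist_force: [0.0, -0.0, -0.7]
finger_gap: 0.017
grip_force: 69.3
```

Emit:
{"method": "move_arm", "body": {
  "plan": "0 0 0.003 0 0 0 -1;0 0 0.003 0 0 0 -1;0 0 0 0 0 0 -1;0 0 0 0 0 0 -1"
}}

```text
clock: 15.05
position: [0.6602, -0.1192, 0.3894]
tcp_rot: [-0.0, 0.863, 0.505, -0.0]
wrist_force: [-0.2, -0.6, -1.1]
finger_gap: 0.0172
grip_force: 69.2
```

Emit:
{"method": "move_arm", "body": {
  "plan": "0 0 0.003 0 0 0 -1;0 0 0.002 0 0 0 -1;0 0 0.002 0 0 0 -1;0 0 0.002 0 0 0 -1;0 0 0 0 0 0 -1;0 0 0 0 0 0 -1"
}}

```text
clock: 15.65
position: [0.6609, -0.1193, 0.3843]
tcp_rot: [0.002, 0.863, 0.505, 0.002]
wrist_force: [-5.4, 2.5, 38.4]
finger_gap: 0.0171
grip_force: 74.6
```

```bash
python3 go.py .6585 -.119 .36; python3 - <<'E'
from h import *
for n in ("scene","wrist"):
  im,d,W=cloud(n); r,g,b=[im[...,i].astype(int) for i in range(3)]
  mm=box(W,[.60,-.18,.125],[.72,-.06,.24])&(r>b+60)
  print(n,"orange z",np.percentile(W[mm][:,2],[5,50]).round(4))
  h=box(W,[.62,-.16,.17],[.70,-.08,.27])&(b>r+20); print("handle z",np.percentile(W[h][:,2],[1,99]).round(4) if h.any() else None)
E
```

```text
pos [ 0.6609 -0.1193  0.3843] yaw_y -29.34 tilt [ 0.0048 -0.0008] shift tool [-0.001  -0.0023  0.0242] t 15.65 gap 0.0171 F [-5.4  2.5 38.4] j [-0.22  0.53  1.57  0.    1.04  0.29]
scene orange z [0.1348 0.1379]
handle z [0.1984 0.2512]
wrist orange z [0.1376 0.1388]
handle z [0.2016 0.2516]
```

It bottomed at the middle plug (value about 0.043). Lifting out and turning towards the slot.

Emit:
{"method": "move_arm", "body": {
  "plan": "0 0 0 0 0 0 -1;0 0 -0.01 0 0 0 -1;0 0 -0.025 0 0 0 -1;0 0 -0.03 0 0 0 -1;0 0 -0.03 0 0 0 -1;0 0 -0.035 0 0 0 -1;0 0 0 0 0 0.14 -1;0 0 0 0 0 0.14 -1;0 0 0 0 0 0.14 -1;0 0 0 0 0 0.14 -1"
}}

```text
clock: 16.75
position: [0.6601, -0.1192, 0.5104]
tcp_rot: [-0.0, 0.97, 0.244, -0.0]
wrist_force: [0.5, -0.1, -1.4]
finger_gap: 0.0175
grip_force: 69.2
```

Emit:
{"method": "move_arm", "body": {
  "plan": "0 0 0 0 0 0.14 -1;0 0 0 0 0 0.14 -1;0 0 0 0 0 0.14 -1;0 0 0 0 0 0.14 -1;0 0.02 0 0 0 0 -1;0 0.03 0 0 0 0 -1;-0.01 0.035 0 0 0 0 -1;-0.02 0.035 0 0 0 0 -1;-0.03 0.035 0 0 0 0 -1;-0.03 0.025 0 0 0 0 -1"
}}

```text
clock: 17.75
position: [0.5579, -0.2958, 0.5101]
tcp_rot: [0.0, 1.0, -0.03, -0.0]
wrist_force: [0.2, 0.0, -1.0]
finger_gap: 0.0172
grip_force: 69.1
```

```bash
python3 go.py .467 -.301 .50 -94; python3 - <<'E'
from h import *
for n in ("scene","side","wrist"):
  im,d,W=cloud(n); np.savez(f"st_{n}.npz",im=im,W=W)
  T=box(W,[.38,-.4,.034],[.55,-.2,.046]); print(n,"stand",rect(W,T)); c=np.array(rect(W,T)[0])
  S=box(W,[c[0]-.028,c[1]-.028,-.01],[c[0]+.028,c[1]+.028,.035]); print("slot",rect(W,S))
im=np.load("st_wrist.npz")["im"]; cv2.imwrite("pics/w4.png",im[...,::-1])
E
```

```text
pos [ 0.5579 -0.2958  0.5101] yaw_y -93.4 tilt [-0.0006 -0.0004] shift tool [-0.0904  0.0105  0.0102] t 17.75 gap 0.0172 F [ 0.2  0.  -1. ] j [-0.54  0.37  1.51 -0.    1.26  1.09]
turn az 0.01
scene stand (array([ 0.4683, -0.2993]), array([90. , 90.2]), 85.9, 596, array([ 0.4744, -0.2948], dtype=float32))
slot (array([ 0.4636, -0.3046]), array([16.7, 34.4]), 74.1, 48, array([ 0.4527, -0.3054], dtype=float32))
side stand (array([ 0.4653, -0.3016]), array([93.6, 88.1]), 86.1, 1126, array([ 0.4659, -0.3077], dtype=float32))
slot (array([ 0.4661, -0.2898]), array([ 5.9, 29.8]), 85.0, 80, array([ 0.4671, -0.2894], dtype=float32))
wrist stand NoneTraceback (most recent call last):
  File "<stdin>", line 4, in <module>
TypeError: 'NoneType' object is not subscriptable
```

Emit:
{"method": "move_arm", "body": {
  "plan": "-0.039 0 0 0 0 0.01 -1;-0.039 0 0 0 0 0 -1;-0.039 0 0 0 0 0 -1;-0.039 0 0 0 0 0 -1;0 0 0 0 0 0 -1;0 0 0 0 0 0 -1"
}}

```text
clock: 18.5
position: [0.4036, -0.2828, 0.5112]
tcp_rot: [0.0, 0.999, -0.035, 0.001]
wrist_force: [0.6, 0.5, -1.3]
finger_gap: 0.0174
grip_force: 69.2
```

```bash
python3 go.py .467 -.301 .50 -94; python3 - <<'E'
from h import *
im,d,W=cloud("wrist"); np.savez("st_wrist.npz",im=im,W=W)
cv2.imwrite("pics/w4.png",im[...,::-1])
T=box(W,[.38,-.4,.034],[.55,-.2,.046]); print("stand",rect(W,T)); c=np.array([.467,-.3005])
S=box(W,[c[0]-.028,c[1]-.028,-.01],[c[0]+.028,c[1]+.028,.033]); print("slot",rect(W,S))
E
```

```text
pos [ 0.4036 -0.2828  0.5112] yaw_y -94.04 tilt [ 0.001  -0.0006] shift tool [0.0645 0.0137 0.0113] t 18.5 gap 0.0174 F [ 0.6  0.5 -1.3] j [-0.67  0.15  1.8   0.    1.18  0.97]
turn az -0.001
stand (array([ 0.4673, -0.2984]), array([90. , 88.3]), 86.0, 3437, array([ 0.4699, -0.2986], dtype=float32))
slot (array([ 0.467, -0.299]), array([19.1, 31.5]), 85.9, 285, array([ 0.4669, -0.299 ], dtype=float32))
```

View pics/w4.png

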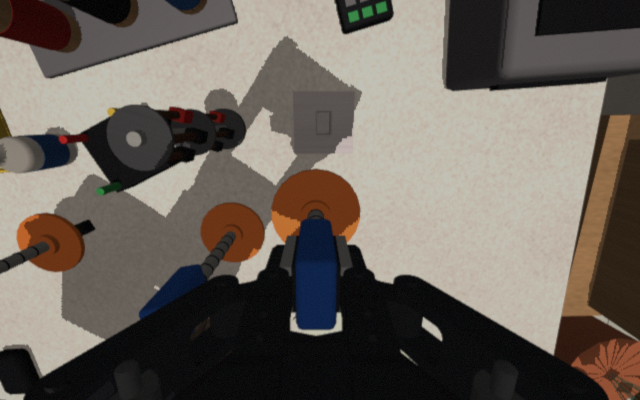

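The wrist view shows the slot at (323,123) in the stand, long side in line with the tool's x, clear of the gauge. Now I'll find the gauge axis in the same picture.

```bash
python3 - <<'E'
from h import *
from scipy.optimize import least_squares
z=np.load("st_wrist.npz"); W=z["W"]; im=z["im"].astype(int); r,g,b=im[...,0],im[...,1],im[...,2]
p=np.array([.4036,-.2828])
h=box(W,[.36,-.34,.32],[.45,-.23,.39])&(b>r+15); print("handle",rect(W,h),np.percentile(W[h][:,2],[1,99]))
hl=box(W,[.36,-.34,.372],[.45,-.23,.39])&(b>r+15); print("handle top",rect(W,hl))
s=box(W,[.34,-.36,.22],[.47,-.2,.285])&(r>b+50); zs=W[s][:,2]; print("slider z",np.percentile(zs,[5,50,95]))
s&=abs(W[...,2]-np.median(zs))<.004
P=W[s][:,:2].astype(np.float32); hull=cv2.convexHull(P)[:,0]
f=least_squares(lambda q:np.hypot(hull[:,0]-q[0],hull[:,1]-q[1])-.036,[*p],loss="soft_l1",f_scale=.0007).x; print("slider c",f.round(4))
for n in ("scene","side"):
  im,d,W=cloud(n); im=im.astype(int); r,b=im[...,0],im[...,2]
  s=box(W,[.34,-.36,.22],[.47,-.2,.285])&(r>b+50); P=W[s][:,:2].astype(np.float32); hull=cv2.convexHull(P)[:,0]
  f=least_squares(lambda q:np.hypot(hull[:,0]-q[0],hull[:,1]-q[1])-.036,[*p],loss="soft_l1",f_scale=.0007).x; print(n,"slider c",f.round(4),np.median(W[s][:,2]))
  print("foot",rect(W,box(W,[.36,-.33,.165],[.45,-.23,.186])))
E
```

```text
handle (array([ 0.4026, -0.2658]), array([51., 34.]), 86.4, 4193, array([ 0.4112, -0.2824], dtype=float32)) [0.32811772 0.37843803]
handle top (array([ 0.4028, -0.2655]), array([50.7, 33.8]), 85.6, 2913, array([ 0.404 , -0.2821], dtype=float32))
slider z [0.26443454 0.26547519 0.27110226]
slider c [ 0.4002 -0.2815]
scene slider c [ 0.4012 -0.2824] 0.26515113948046126
foot (array([ 0.4029, -0.2822]), array([15.5, 28.4]), 85.4, 35, array([ 0.4118, -0.279 ], dtype=float32))
side slider c [ 0.4008 -0.285 ] 0.26436031366181534
foot (array([ 0.4003, -0.2849]), array([17.5, 28.4]), 87.7, 96, array([ 0.4005, -0.2907], dtype=float32))
```

Emit:
{"method": "move_arm", "body": {
  "plan": "0.02 0.003 0 0 0 0 -1;0.03 0.006 0 0 0 0 -1;0.017 0.0036 0.01 0 0 0 -1;0 0 0.025 0 0 0 -1;0 0 0.03 0 0 0 -1;0 0 0.025 0 0 0 -1;0 0 0.015 0 0 0 -1;0 0 0.005 0 0 0 -1;0 0 0 0 0 0 -1;0 0 0 0 0 0 -1"
}}

```text
clock: 19.65
position: [0.4702, -0.3002, 0.4013]
tcp_rot: [0.0, 0.999, -0.035, 0.0]
wrist_force: [0.9, 0.1, -1.3]
finger_gap: 0.0173
grip_force: 69.1
```

```bash
python3 go.py .467 -.299 .372 -94; python3 - <<'E'
from h import *
from scipy.optimize import least_squares
p=[.468,-.299]
for n in ("scene","side","wrist"):
  im,d,W=cloud(n); im=im.astype(int); r,b=im[...,0],im[...,2]
  s=box(W,[.41,-.37,.125],[.54,-.23,.17])&(r>b+50); s&=abs(W[...,2]-np.median(W[s][:,2]))<.004
  P=W[s][:,:2].astype(np.float32); hull=cv2.convexHull(P)[:,0]
  f=least_squares(lambda q:np.hypot(hull[:,0]-q[0],hull[:,1]-q[1])-.036,p,loss="soft_l1",f_scale=.0007).x; print(n,"slider c",f.round(4),np.median(W[s][:,2]))
  print("foot",rect(W,box(W,[.43,-.34,.056],[.51,-.26,.076])),"stand",rect(W,box(W,[.38,-.4,.034],[.55,-.2,.046])))
  if n!="wrist": cv2.imwrite(f"pics/{n}5.png",cv2.resize(im[190:350,200:360].astype(np.uint8) if n=="scene" else im[230:350,250:370].astype(np.uint8),(400,400),interpolation=cv2.INTER_CUBIC)[...,::-1])
cv2.imwrite("pics/both5.png",np.hstack([cv2.imread("pics/scene5.png"),cv2.imread("pics/side5.png")]))
E
```

```text
pos [ 0.4702 -0.3002  0.4013] yaw_y -94.05 tilt [ 0.0007 -0.0005] shift tool [-0.0033 -0.001   0.0293] t 19.65 gap 0.0173 F [ 0.9  0.1 -1.3] j [-0.62  0.36  1.81  0.    0.97  1.02]
turn az -0.001
scene slider c [ 0.4678 -0.3002] 0.1552840136221918
foot (array([ 0.4693, -0.3006]), array([16.7, 25.5]), 85.7, 23, array([ 0.4757, -0.2945], dtype=float32)) stand (array([ 0.4674, -0.2996]), array([91.6, 93.6]), 86.3, 590, array([ 0.4754, -0.2935], dtype=float32))
side slider c [ 0.4654 -0.3022] 0.15490784733667043
foot (array([ 0.4667, -0.3018]), array([19.5, 26.7]), 80.1, 77, array([ 0.4657, -0.3082], dtype=float32)) stand (array([ 0.4654, -0.3012]), array([93.6, 88.6]), 86.4, 1025, array([ 0.4652, -0.3127], dtype=float32))
wrist slider c [ 0.4668 -0.2994] 0.15585306201206633
foot None stand (array([ 0.4858, -0.2997]), array([90.1, 53.1]), 86.5, 2369, array([ 0.4954, -0.2997], dtype=float32))
```

View pics/both5.png

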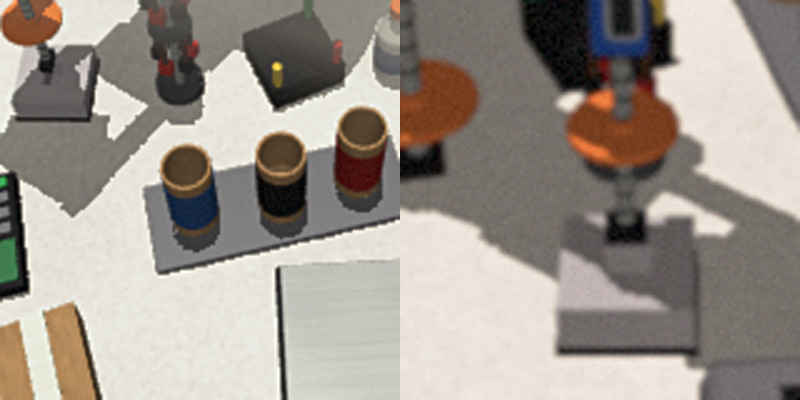

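The foot hangs centred over the slot to within about 1 mm (right half, (625,225)). Inserting slowly.

Emit:
{"method": "move_arm", "body": {
  "plan": "-0.0006 -0.0006 0.008 0 0 0 -1;0 0 0.008 0 0 0 -1;0 0 0.004 0 0 0 -1;0 0 0.004 0 0 0 -1;0 0 0.004 0 0 0 -1;0 0 0.003 0 0 0 -1;0 0 0 0 0 0 -1"
}}

```text
clock: 20.5
position: [0.469, -0.2993, 0.3692]
tcp_rot: [-0.0, 0.999, -0.036, -0.0]
wrist_force: [0.7, 0.5, -1.4]
finger_gap: 0.0173
grip_force: 69.4
```

Emit:
{"method": "move_arm", "body": {
  "plan": "0 0 0.005 0 0 0 -1;0 0 0.005 0 0 0 -1;0 0 0.003 0 0 0 -1;0 0 0.003 0 0 0 -1;0 0 0.002 0 0 0 -1;0 0 0 0 0 0 -1;0 0 0 0 0 0 -1"
}}

```text
clock: 21.2
position: [0.4691, -0.2994, 0.3517]
tcp_rot: [0.0, 0.999, -0.036, 0.0]
wrist_force: [0.0, -0.4, -1.0]
finger_gap: 0.0172
grip_force: 69.3
```

Emit:
{"method": "move_arm", "body": {
  "plan": "0 0 0.001 0 0 0 -1;0 0 0.001 0 0 0 -1;0 0 0.001 0 0 0 -1;0 0 0 0 0 0 -1;0 0 0 0 0 0 -1"
}}

```text
clock: 21.7
position: [0.4695, -0.2996, 0.3504]
tcp_rot: [0.001, 0.999, -0.036, 0.001]
wrist_force: [-2.7, 3.0, 22.7]
finger_gap: 0.0173
grip_force: 72.7
```

Firmly on the slot's floor. Relieving the load, opening and retreating.

Emit:
{"method": "move_arm", "body": {
  "plan": "0 0 -0.0015 0 0 0 -1;0 0 0 0 0 0 0;0 0 0 0 0 0 1;0 0 0 0 0 0 1;0 0 0 0 0 0 1;0 0 0 0 0 0 1;0 0 -0.02 0 0 0 1;0 0 -0.04 0 0 0 1;0 0 -0.04 0 0 0 1;0 0 -0.04 0 0 0 1"
}}

```text
clock: 22.7
position: [0.4689, -0.2992, 0.4917]
tcp_rot: [-0.0, 0.999, -0.036, -0.0]
wrist_force: [0.5, -0.6, -0.3]
finger_gap: 0.0856
grip_force: 0.0
```

```bash
python3 go.py .467 -.299 .5 -94; python3 - <<'E'
from h import *
for n in ("scene","side","wrist"):
  im,d,W=cloud(n); im=im.astype(int); r,b=im[...,0],im[...,2]
  s=box(W,[.41,-.37,.07],[.54,-.23,.14])&(r>b+50)
  h=box(W,[.43,-.34,.15],[.51,-.26,.24])&(b>r+15)
  print(n,"slider top z",np.median(W[s][:,2]),rect(W,s)[0],"handle",rect(W,h),W[h][:,2].max(),
   "cap top",np.nanmax(W[box(W,[.44,.23,.0],[.53,.32,.1])][:,2],initial=0))
cv2.imwrite("pics/w6.png",im[...,::-1].astype(np.uint8))
E
```

```text
pos [ 0.4689 -0.2992  0.4917] yaw_y -94.08 tilt [-0.0003  0.0002] shift tool [-0.0019 -0.0001 -0.0083] t 22.7 gap 0.0856 F [ 0.5 -0.6 -0.3] j [-0.62  0.27  1.7  -0.    1.17  1.02]
turn az -0.001
scene slider top z 0.10454343917244735 [ 0.4663 -0.2987] handle (array([ 0.4681, -0.2988]), array([17.6, 33.1]), 86.6, 128, array([ 0.48  , -0.2974], dtype=float32)) 0.21951779175992844 cap top 0.06044314272339294
side slider top z 0.103955335565768 [ 0.4656 -0.3018] handle (array([ 0.4647, -0.3038]), array([18.2, 34. ]), 86.0, 425, array([ 0.4651, -0.3087], dtype=float32)) 0.21804271838547207 cap top 0.05884609192326374
wrist slider top z 0.10462947377015823 [ 0.4673 -0.2992] handle (array([ 0.4663, -0.2986]), array([15.9, 33.6]), 85.6, 774, array([ 0.4708, -0.2988], dtype=float32)) 0.21854312243237517 cap top 0.0
```

View pics/w6.png

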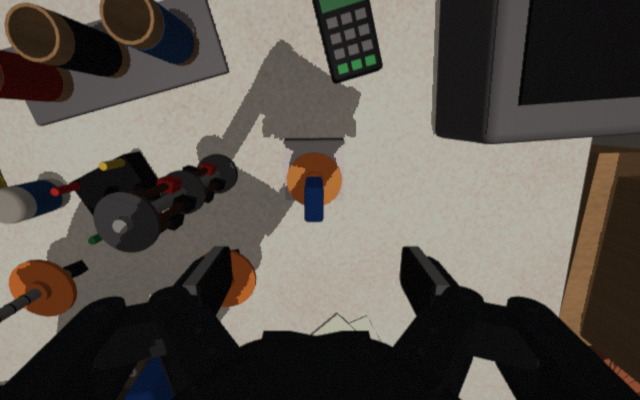

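The gauge stands upright in the slot (handle at (314,200)). The slider's top is at z 0.1045, which gives a value of about 0.043, and the gripper is clear.

```bash
python3 -c "
from workcell import ticket
print(ticket.sign_off())"
```

```text
the job is handed in; nothing more can be done
None
```

The job is handed in, with no verdict returned: the cap is right way up in the yellow tray, and the gauge is fully home in the stand's slot with its slider at about 0.043 m, the middle-plug mark measured in the blue tube.

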